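# Return four microscope objectives to their storage block in the same order

### The arm

A 7-joint arm with a two-finger parallel gripper is mounted at the origin on the work surface. World frame = base frame: x ahead of the robot, y to its left, z up, the work surface at z = 0. Lengths are in m, angles in rad, forces in N, time in s.
With the tool pointing down it reaches from about 0.425 to 0.925 m from the base axis. Payload 6.8 kg.
Tool frame: the origin (TCP) lies on the mounting face of the last link; the fingertips stand 182 mm ahead of it and the grasp point (between the pads) lies 163 mm ahead of it; z points along the fingers, y is the line along which they close (so a half turn about z gives the same grasp; the last joint's range is limited). The gripper opens to 88 mm and grips with 3 to 60 N. Pads are 20 mm wide; open, the fingers measure 115 mm over their backs; the gripper's body (75 mm by 178 mm) begins 61 mm behind the grasp point.
Start: joints at [1.099, 0.477, 0.022, 1.555, -0.011, 1.109, -0.083], TCP at [0.24, -0.631, 0.405] pointing down, gripper open.
Joint ranges: [-2.96, 2.96], [-0.34, 2.1], [-1.41, 1.46], [0.24, 2.44], [-1.37, 4.51], [0.17, 1.92], [-2.96, 2.96]. Speed limits (rad/s): [2.39, 2.39, 3.14, 3.14, 3.14, 3.14, 3.14].

### API

Orientations are given as a unit quaternion [x, y, z, w].
In Python, from plant import r gives the robot as it stands. The module is installed in compiled form; this text tells all that it offers.
- The arm moves only by the tool arm_command, never from a script. Its argument "moves" is a list of rows, each a list of 4 numbers: the shift along the world's x, y, z in mm, then the turn about the world's z in rad. A call has 1 to 10 rows; each row shifts and turns the commanded pose from where the row before left it; what a row does not reach is not made up. A row lasts 1/8 s, in which the tool goes at most 62.5 mm and 10.7 degrees, less where a joint would pass 70% of its speed; a pose out of reach is approached as far as the arm can. A call with a gripper value outside its range is refused whole. "claw" is the opening, from 0 (shut) to 1 (fully open), set as the call begins (left out, the last holds). The fingers move at their own pace and stop on an object; the grip force is fixed at half the most. Time passes only in rows, so rows that do not move let the fingers close. It gives the time, the measured TCP pose, the force, the opening and the grip force at its end, in the units of the state.
- r.sense(): the state, without advancing time (a new reading comes with each control period).
- r.snapshot(name): name is "scene" or "side" or "wrist"; returns the picture (420x560x3 uint8, blue, green, red); there is no depth.
- r.camera_info(name): a dict with "intrinsics" (3x3 intrinsics, pixels), "dist_coeffs" ([k1, k2, p1, p2, k3] as OpenCV has them; the pictures are not rectified), "rvec" (rotation vector, rad) and "tvec" (3), from world to camera coordinates, as OpenCV has them. Camera axes: x right, y down, z forward; pixel columns grow to the right and rows downward; lengths in m; the calibration is good to about 2 mm. A picture is of the moment at which its call begins: read the wrist's pose just before it. camera_info takes no time and is no camera call; for the wrist camera it gives the pose at the moment of the call.
- r.job_done(): hands the job in; it is judged then, once.
The state is a dict: "time_s": time; "joint_pos": joint angles; "joint_vel": joint speeds; "joint_efforts": joint torques, N m; "tool_pos": TCP position; "orientation": TCP orientation; "wrist_force": force on the tool from outside, world axes, zero at the start; "wrist_torque": the same for the moment, N m; "width": opening from 0.0 (shut) to 1.0 (fully open); "finger_force": force on a finger pad.
Only numpy, scipy, OpenCV 4.12 (cv2) and the standard library are available. Lean on these libraries where they do the work, as an engineer would, in place of code of your own. Each camera call takes 0.05 s, during which the arm holds its last target. There are 200 camera calls.

### The job

Move the four microscope objectives from the aluminium cleaning rack into the four recesses of the wooden storage block, one in each, in the same order: the one nearest the brass knob on the rack goes into the recess nearest the brass knob on the block, and so on along the row. Keep every objective upright, never tip one over, and leave each standing flat in its recess with its lens up.

Things in the scene. Friction and masses are not known exactly. Their poses are not given: they have to be found in the camera images.
- stub_objective: A microscope objective of bright steel, loose, standing upright with its lens up: the shortest, a plain cylinder 30 mm in diameter and 40 mm high with a wide flat top and two thin black bands. Its foot is a flange 30 mm in diameter, 8 mm high. At the start it stands centred on seat_a of the cleaning rack. Origin: centre of its underside; z up along its axis. 100 to 130 g (hidden change up to 30 %).
- stepped_objective: A microscope objective of bright steel, loose, standing upright with its lens up: 48 mm high; straight body 27 mm in diameter from 10 to 38 mm above its underside, then a square step to a nose 18 mm in diameter. Its foot is a flange 30 mm in diameter, 8 mm high. At the start it stands centred on seat_b of the cleaning rack. Origin: centre of its underside; z up along its axis. 100 to 130 g (hidden change up to 30 %).
- collar_objective: A microscope objective of bright steel, loose, standing upright with its lens up: 55 mm high and the thickest; ribbed straight body 33 mm in diameter from 10 to 38 mm above its underside, then a cone that narrows to 14 mm at the top. Its foot is a flange 30 mm in diameter, 8 mm high. At the start it stands centred on seat_c of the cleaning rack. Origin: centre of its underside; z up along its axis. 100 to 130 g (hidden change up to 30 %).
- slim_objective: A microscope objective of bright steel, loose, standing upright with its lens up: the tallest and thinnest, 62 mm high; straight body 24 mm in diameter from 10 to 44 mm above its underside, then a cone that narrows to 8 mm at the top. Its foot is a flange 30 mm in diameter, 8 mm high. At the start it stands centred on seat_d of the cleaning rack. Origin: centre of its underside; z up along its axis. 100 to 130 g (hidden change up to 30 %).
- seat_a: Fixed black rubber pad, 47 mm in diameter, 4 mm thick, lying on the cleaning rack; the one under the stub objective at the start. Identical to the other three pads. Origin: centre of its underside, which is 12 mm above the table; an objective stands on its top, 16 mm above the table.
- seat_b: Fixed black rubber pad, 47 mm in diameter, 4 mm thick, lying on the cleaning rack; the one under the stepped objective at the start. Identical to the other three pads. Origin: centre of its underside, which is 12 mm above the table; an objective stands on its top, 16 mm above the table.
- seat_c: Fixed black rubber pad, 47 mm in diameter, 4 mm thick, lying on the cleaning rack; the one under the collar objective at the start. Identical to the other three pads. Origin: centre of its underside, which is 12 mm above the table; an objective stands on its top, 16 mm above the table.
- seat_d: Fixed black rubber pad, 47 mm in diameter, 4 mm thick, lying on the cleaning rack; the one under the slim objective at the start. Identical to the other three pads. Origin: centre of its underside, which is 12 mm above the table; an objective stands on its top, 16 mm above the table.
- cleaning_rack: Fixed aluminium bar 78 x 262 mm, 12 mm thick, lips 3 mm high on its long edges; the objectives start on its four black pads, in varying order. Origin: on the table under the middle of the row of pads. Its four places lie in a row at y = -81, -27, 27, 81 mm. A brass knob (24 mm wide, top 26 mm above the table) at y = +129 mm marks the +y end. Position, any yaw, and side of the table vary.
- storage_block: Fixed brown wooden block 78 x 262 mm, 16 mm thick, with four empty round recesses 49 mm wide, 4 mm deep, with grey floors 12 mm above the table. Origin: on the table under the middle of the row of recesses. Its four places lie in a row at y = -81, -27, 27, 81 mm. A brass knob (24 mm wide, top 30 mm above the table) at y = +129 mm marks the +y end. Position, any yaw, and side of the table vary.

How it is judged:
At the end, for the whole second after the job is handed in: Each objective stands at rest in the storage block, in the recess whose place in the row, counted from the knob, equals that of the pad it started on: within 12 mm of the recess's centre along and across the row, its underside within 3 mm of the recess floor's height, upright within 0.1 rad (((y of seat_a in the frame of cleaning_rack between -0.101 and -0.061 m and y of stub_objective in the frame of storage_block between -0.093 and -0.069 m) or (y of seat_a in the frame of cleaning_rack between -0.047 and -0.007 m and y of stub_objective in the frame of storage_block between -0.039 and -0.015 m) or (y of seat_a in the frame of cleaning_rack between 0.007 and 0.047 m and y of stub_objective in the frame of storage_block between 0.015 and 0.039 m) or (y of seat_a in the frame of cleaning_rack between 0.061 and 0.101 m and y of stub_objective in the frame of storage_block between 0.069 and 0.093 m)) and x of stub_objective in the frame of storage_block between -0.012 and 0.012 m and z of stub_objective in the frame of storage_block between 0.009 and 0.015 m and angle between each of stub_objective, stepped_objective, collar_objective, slim_objective's own z axis and vertical below 0.1 rad and linear speed of each of stub_objective, stepped_objective, collar_objective, slim_objective below 0.02 m/s and angular speed of each of stub_objective, stepped_objective, collar_objective, slim_objective below 0.2 rad/s and ((y of seat_b in the frame of cleaning_rack between -0.101 and -0.061 m and y of stepped_objective in the frame of storage_block between -0.093 and -0.069 m) or (y of seat_b in the frame of cleaning_rack between -0.047 and -0.007 m and y of stepped_objective in the frame of storage_block between -0.039 and -0.015 m) or (y of seat_b in the frame of cleaning_rack between 0.007 and 0.047 m and y of stepped_objective in the frame of storage_block between 0.015 and 0.039 m) or (y of seat_b in the frame of cleaning_rack between 0.061 and 0.101 m and y of stepped_objective in the frame of storage_block between 0.069 and 0.093 m)) and x of stepped_objective in the frame of storage_block between -0.012 and 0.012 m and z of stepped_objective in the frame of storage_block between 0.009 and 0.015 m and ((y of seat_c in the frame of cleaning_rack between -0.101 and -0.061 m and y of collar_objective in the frame of storage_block between -0.093 and -0.069 m) or (y of seat_c in the frame of cleaning_rack between -0.047 and -0.007 m and y of collar_objective in the frame of storage_block between -0.039 and -0.015 m) or (y of seat_c in the frame of cleaning_rack between 0.007 and 0.047 m and y of collar_objective in the frame of storage_block between 0.015 and 0.039 m) or (y of seat_c in the frame of cleaning_rack between 0.061 and 0.101 m and y of collar_objective in the frame of storage_block between 0.069 and 0.093 m)) and x of collar_objective in the frame of storage_block between -0.012 and 0.012 m and z of collar_objective in the frame of storage_block between 0.009 and 0.015 m and ((y of seat_d in the frame of cleaning_rack between -0.101 and -0.061 m and y of slim_objective in the frame of storage_block between -0.093 and -0.069 m) or (y of seat_d in the frame of cleaning_rack between -0.047 and -0.007 m and y of slim_objective in the frame of storage_block between -0.039 and -0.015 m) or (y of seat_d in the frame of cleaning_rack between 0.007 and 0.047 m and y of slim_objective in the frame of storage_block between 0.015 and 0.039 m) or (y of seat_d in the frame of cleaning_rack between 0.061 and 0.101 m and y of slim_objective in the frame of storage_block between 0.069 and 0.093 m)) and x of slim_objective in the frame of storage_block between -0.012 and 0.012 m and z of slim_objective in the frame of storage_block between 0.009 and 0.015 m); the robot touches nothing.
It fails at once if an objective is tipped over (leans more than 0.6 rad) (angle between any of stub_objective, stepped_objective, collar_objective, slim_objective's own z axis and vertical above 0.6 rad).
It also fails if it takes over 99 s, if anything falls off the work surface, if the arm or the gripper's body presses on something with over 40 N, if the wrist force passes 120 N, or if a joint passes its speed limit or range.

## Working session

There is one attempt and no reset: what is moved stays moved. The work goes in short steps, Python scripts to look and compute and a tool call to move; the robot and the scene stay as the last step left them, time stands still between calls to the robot, and variables do not carry over. Pictures are saved under pics/ and viewed, at most 14 in all, crops included, and the job is handed in when it is done.

Besides the shell and the picture viewer there is one more tool, called as a command line: name --pt "numbers of a row" for each row, then --argument value for the rest. arm_command: Moves the arm, as the interface text tells. Its arguments: {"type":"object","properties":{"moves":{"type":"array","items":{"type":"array","items":{"type":"number"}}},"claw":{"type":"number"}},"required":["moves"]}

```bash
mkdir -p pics; python3 - <<'E'
from plant import r
import cv2
s=r.sense();print(s)
for n in("scene","side"):
    im=r.snapshot(n);cv2.imwrite(f"pics/{n}0.png",im);print(r.camera_info(n))
E
```

```text
{'time_s': 0.0, 'joint_pos': array([ 1.09888874,  0.47777198,  0.02234007,  1.55641118, -0.0114889 ,
        1.10930358, -0.08309049]), 'joint_vel': array([-0.00130813, -0.0007792 , -0.00028269, -0.0004943 , -0.00111862,
        0.00012371,  0.00038391]), 'joint_efforts': array([-1.84635182e-04, -5.82855141e+01,  1.53437745e+00, -2.72614539e+01,
       -5.43831394e-02,  1.70057220e-02,  1.35861769e-04]), 'tool_pos': array([ 0.24010172, -0.63056942,  0.40371731]), 'orientation': array([ 9.83497418e-01,  1.80920006e-01, -2.28066734e-04, -8.52967227e-04]), 'wrist_force': array([ 0.35307546, -0.36040983,  0.9476389 ]), 'wrist_torque': array([-0.01014093, -0.04661883, -0.00061056]), 'finger_force': 0.0, 'width': 0.9999069513963261}
{'intrinsics': array([[456.03707087,   0.        , 279.57566186],
       [  0.        , 456.03707087, 208.22657212],
       [  0.        ,   0.        ,   1.        ]]), 'dist_coeffs': array([0.02041578, 0.        , 0.        , 0.        , 0.        ]), 'rvec': array([ 1.43224043,  2.14563706, -0.88246465]), 'tvec': array([ 0.21078172, -0.32865974,  1.25812842])}
{'intrinsics': array([[396.11383913,   0.        , 277.8307788 ],
       [  0.        , 396.11383913, 208.23462897],
       [  0.        ,   0.        ,   1.        ]]), 'dist_coeffs': array([0.01348601, 0.        , 0.        , 0.        , 0.        ]), 'rvec': array([ 0.56892145, -2.74525124,  1.02669087]), 'tvec': array([0.45285828, 0.20511495, 0.65540296])}
```

View pics/scene0.png

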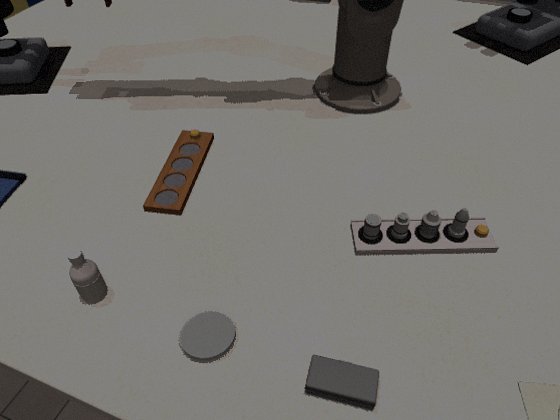

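View pics/side0.png

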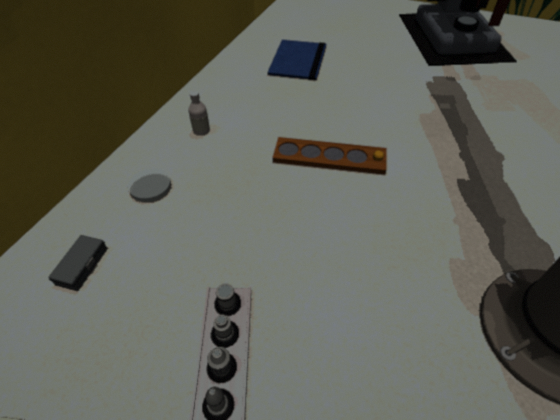

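The scene picture shows the rack with, going toward its knob at (482,231), stub (372,228), stepped (400,227), collar (430,225) and slim (458,225). The block's knob is at (195,133), with recesses at (190,149), (182,164), (175,180) and (167,198). The side picture agrees on the order.

```bash
cat > h.py <<'E'
import numpy as np,cv2
from plant import r
from scipy.optimize import least_squares
YS=np.array([-.081,-.027,.027,.081])
def ray(info,px,z):
    K,d=info["intrinsics"],info["dist_coeffs"];R=cv2.Rodrigues(info["rvec"])[0]
    u=cv2.undistortPoints(np.array(px,float).reshape(-1,1,2),K,d).reshape(-1,2)
    D=np.c_[u,np.ones(len(u))]@R; C=-R.T@np.array(info["tvec"]).ravel()
    return C+D*((np.array(z)-C[2])/D[:,2])[:,None]
def fit(P,ys):  # 2D pose of row: local (0,y)
    f=lambda v:(np.c_[v[0]-ys*np.sin(v[2]),v[1]+ys*np.cos(v[2])]-P[:,:2]).ravel()
    d=P[-1]-P[0];s=least_squares(f,[*P[:,:2].mean(0),np.arctan2(-d[0],d[1])])
    return s.x,np.round(f(s.x).reshape(-1,2)*1000,1)
def places(v): return np.round(np.c_[v[0]-YS*np.sin(v[2]),v[1]+YS*np.cos(v[2])]*1000,1)
E
python3 - <<'E'
from h import *
i=r.camera_info("scene");y5=np.append(YS,.129)
for n,px,z in(("block",[(167,198),(175,180),(182.5,164),(190,149),(195,133)],[.012]*4+[.03]),
 ("rack",[(371,234),(399,234),(428,233),(456,233),(482,230)],[.016]*4+[.026])):
    v,e=fit(ray(i,px,z),y5);print(n,v,e.tolist());print(places(v).tolist(),np.hypot(*places(v).T))
w=r.camera_info("wrist");print(w, r.sense()["tool_pos"])
E
```

```text
block [ 0.49761923 -0.25917464  1.7979511 ] [[0.5, -1.2], [2.0, 1.0], [1.7, 1.8], [2.3, 1.7], [-6.6, -3.3]]
[[576.5, -240.9], [523.9, -253.1], [471.3, -265.3], [418.7, -277.4]] [624.80801851 581.83401413 540.83988388 502.25536334]
rack [0.48462822 0.24934576 0.40041546] [[0.3, -1.3], [-0.6, -0.5], [1.7, -0.8], [0.7, 0.3], [-2.0, 2.2]]
[[516.2, 174.8], [495.2, 224.5], [474.1, 274.2], [453.1, 323.9]] [544.99310087 543.71250675 547.68280053 556.96572606]
{'intrinsics': array([[313.61935826,   0.        , 279.33376025],
       [  0.        , 313.61935826, 209.53258971],
       [  0.        ,   0.        ,   1.        ]]), 'dist_coeffs': array([-0.01172605,  0.        ,  0.        ,  0.        ,  0.        ]), 'rvec': array([-2.36686885,  1.63327991,  0.25953628]), 'tvec': array([-0.67379811, -0.0369553 ,  0.39374657])} [ 0.24009336 -0.63059119  0.40380481]
```

arm_command --pt "32 46 0 -0.017" --pt "32 46 0 -0.017" --pt "32 46 0 -0.017" --pt "32 46 0 -0.017" --pt "32 46 0 -0.017" --pt "32 46 0 -0.017" --pt "32 46 0 -0.017" --pt "32 46 0 -0.017" --pt "0 0 0 0" --pt "0 0 0 0"

```text
time_s: 1.35
tool_pos: [0.4959, -0.2631, 0.4043]
orientation: [0.994, 0.114, -0.0, 0.0]
wrist_force: [0.0, -0.5, -0.4]
width: 1.006
finger_force: 0.0
```

```bash
python3 - <<'E'
from h import *
s=r.sense();print(s["time_s"],s["tool_pos"],s["orientation"],s["joint_pos"],s["wrist_force"])
i=r.camera_info("wrist");np.save("w1.npy",i,allow_pickle=True)
im=r.snapshot("wrist");cv2.imwrite("pics/w1.png",im)
print(-cv2.Rodrigues(i["rvec"])[0].T@i["tvec"])
E
```

```text
1.35 [ 0.49586631 -0.26312547  0.40432763] [ 9.93509524e-01  1.13747870e-01 -4.96868569e-04  4.32495980e-05] [ 0.48451072  0.29693545 -0.13196648  1.82423296  0.0457021   1.02416908
 -1.00835149] [ 0.01765888 -0.46463046 -0.41877074]
[ 0.57812059 -0.2443293   0.38472672]
```

View pics/w1.png

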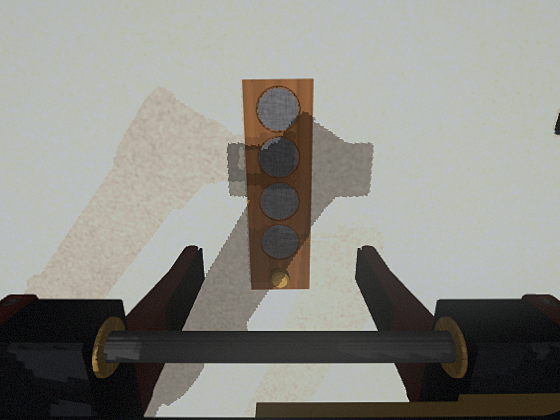

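The wrist picture shows the block. Going toward the knob at (280,279), the recesses are at (278,108), (278.5,157), (280,201.5) and (280.5,241). Next I compute their positions and move over the rack, turning by +1.744 in all.

```bash
python3 - <<'E'
from h import *
i=np.load("w1.npy",allow_pickle=True).item()
v,e=fit(ray(i,[(278,108),(278.5,157),(280,201.5),(280.5,241),(280,278)],[.013]*4+[.03]),np.append(YS,.129))
print(v,e.tolist(),places(v).tolist())
E
```

```text
[ 0.49924803 -0.26186521  1.81127057] [[-0.2, -0.2], [1.0, -0.2], [1.6, 1.0], [0.6, 0.7], [-3.0, -1.4]] [[577.9, -242.6], [525.5, -255.4], [473.0, -268.3], [420.6, -281.2]]
```

arm_command --pt "0 51 0 0.174" --pt "0 51 0 0.174" --pt "0 51 0 0.174" --pt "0 51 0 0.174" --pt "0 51 0 0.174" --pt "0 51 0 0.174" --pt "0 51 0 0.174" --pt "0 51 0 0.174" --pt "0 51 0 0.174" --pt "0 51 0 0.174"

```text
time_s: 2.65
tool_pos: [0.497, 0.2467, 0.4045]
orientation: [0.553, 0.833, -0.0, 0.0]
wrist_force: [0.3, -0.1, -0.5]
width: 1.001
finger_force: 0.0
```

arm_command --pt "0 0 0 0" --pt "0 0 0 0"

```text
time_s: 2.9
tool_pos: [0.4969, 0.2452, 0.4042]
orientation: [0.555, 0.832, -0.001, 0.0]
wrist_force: [-0.4, -1.4, 0.0]
width: 1.005
finger_force: 0.0
```

```bash
python3 - <<'E'
from h import *
s=r.sense();print(s["time_s"],s["tool_pos"],s["orientation"],s["joint_pos"],s["wrist_force"])
i=r.camera_info("wrist");np.save("w2.npy",i,allow_pickle=True)
im=r.snapshot("wrist");cv2.imwrite("pics/w2.png",im)
E
```

```text
2.9 [0.49691244 0.24518574 0.40417841] [ 5.55371467e-01  8.31602043e-01 -7.35514940e-04  1.85813630e-04] [-0.0380274   0.35224018 -0.66159491  1.81268151  0.24620803  1.06109816
 -0.39827248] [-0.43128453 -1.41589917  0.01372031]
```

View pics/w2.png

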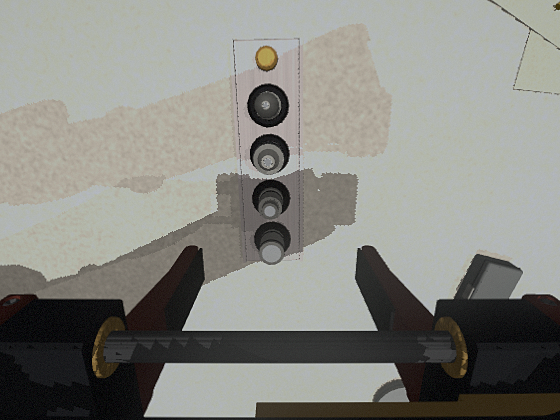

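The wrist picture shows the rack. The knob is at (266,57). The pads are at about (268,105) slim, (269.5,154) collar, (270.5,199) stepped and (271,241) stub; the objective tops are at (265.5,105), (267,161), (269.5,211) and (271.5,253).

```bash
python3 - <<'E'
from h import *
i=np.load("w2.npy",allow_pickle=True).item()
for px,z in(([(271,240.5),(270.5,199),(269.5,154),(268,105),(266,57)],[.016]*4+[.026]),([(271.5,253),(269.5,211),(267,161),(265.5,105),(266,57)],[.056,.064,.071,.078,.026])):
    P=ray(i,px,z);v,e=fit(P,np.append(YS,.129));print(v,e.tolist(),places(v).tolist(),(P[:,:2]*1000).round(1).tolist())
s=r.sense();q=s["orientation"];print("yaw",2*np.arctan2(q[1],q[0]))
E
```

```text
[0.48293266 0.24667693 0.40726562] [[-0.1, 1.3], [-0.3, 0.1], [-0.2, -0.5], [0.2, -0.8], [0.4, -0.1]] [[515.0, 172.3], [493.6, 221.9], [472.2, 271.5], [450.8, 321.1]] [[515.1, 171.0], [494.0, 221.8], [472.5, 272.0], [450.6, 321.8], [431.4, 365.2]]
[0.48318211 0.24715485 0.41456155] [[-0.2, -0.2], [-0.1, 0.4], [0.7, -0.3], [-0.3, 0.2], [-0.2, -0.0]] [[515.8, 173.0], [494.1, 222.4], [472.3, 271.9], [450.6, 321.3]] [[516.0, 173.2], [494.2, 222.1], [471.6, 272.2], [450.8, 321.1], [431.4, 365.2]]
yaw 1.9631753596772075
```

arm_command --pt "9 -36 0 0.01" --pt "9.5 -36.5 0 0.009" --pt "0 0 -50 0" --pt "0 0 -50 0" --pt "0 0 -40 0" --pt "0 0 -30 0" --pt "0 0 -17 0" --pt "0 0 -10 0" --pt "0 0 0 0"

```text
time_s: 4.08
tool_pos: [0.5149, 0.1743, 0.2078]
orientation: [0.546, 0.838, -0.0, 0.0]
wrist_force: [-0.8, -0.3, -0.4]
width: 1.001
finger_force: 0.0
```

arm_command --claw 0 --pt "0 0 0 0" --pt "0 0 0 0" --pt "0 0 0 0" --pt "0 0 0 0" --pt "0 0 0 0" --pt "0 0 0 0" --pt "0 0 0 0" --pt "0 0 0 0"

```text
time_s: 5.08
tool_pos: [0.5147, 0.1747, 0.2077]
orientation: [0.546, 0.838, 0.0, -0.0]
wrist_force: [0.3, -0.3, -0.5]
width: 0.327
finger_force: 30.0
```

arm_command --pt "0 0 20 0" --pt "0 0 40 0" --pt "0 0 40 0" --pt "6 -40 0 -0.174" --pt "6 -40 0 -0.174" --pt "6 -40 0 -0.174" --pt "6 -40 0 -0.174" --pt "6 -40 0 -0.174" --pt "6 -40 0 -0.174" --pt "6 -40 0 -0.174"

```text
time_s: 6.32
tool_pos: [0.5568, -0.1064, 0.3091]
orientation: [0.928, 0.373, 0.001, -0.0]
wrist_force: [0.0, 0.4, -1.1]
width: 0.329
finger_force: 30.0
```

arm_command --pt "6 -40 0 -0.174" --pt "6 -40 0 -0.174" --pt "6 -40 0 -0.174" --pt "3 -17 0 0" --pt "0 0 0 0" --pt "0 0 0 0" --pt "0 0 0 0"

```text
time_s: 7.2
tool_pos: [0.5779, -0.2405, 0.3077]
orientation: [0.992, 0.125, 0.0, -0.001]
wrist_force: [0.1, 0.7, -0.9]
width: 0.327
finger_force: 30.0
```

arm_command --pt "0 -2 -40 0" --pt "0 0 -30 0" --pt "0 0 -18 0" --pt "0 0 -8 0" --pt "0 0 -4 0" --pt "0 0 -3.5 0" --pt "0 0 0 0" --pt "0 0 0 0"

```text
time_s: 8.2
tool_pos: [0.5779, -0.2445, 0.2047]
orientation: [0.992, 0.123, 0.0, 0.0]
wrist_force: [0.3, 0.3, -1.0]
width: 0.322
finger_force: 30.0
```

arm_command --pt "0 1 -1.2 0" --pt "0 0 0 0"

```text
time_s: 8.45
tool_pos: [0.5779, -0.2437, 0.2037]
orientation: [0.992, 0.123, 0.0, 0.0]
wrist_force: [-1.0, 0.2, 5.3]
width: 0.327
finger_force: 30.0
```

arm_command --claw 1 --pt "0 0 0 0" --pt "0 0 0 0" --pt "0 0 0 0" --pt "0 0 0 0" --pt "0 0 0 0" --pt "0 0 0 0"

```text
time_s: 9.2
tool_pos: [0.5777, -0.2433, 0.2029]
orientation: [0.992, 0.123, -0.0, -0.0]
wrist_force: [-0.6, -0.7, 0.2]
width: 0.97
finger_force: 0.0
```

arm_command --pt "0 0 20 0" --pt "0 0 50 0" --pt "0 0 50 0" --pt "0 0 50 0" --pt "-5 50 30 0" --pt "-5 50 0 0" --pt "0 0 0 0"

```text
time_s: 10.07
tool_pos: [0.5677, -0.1385, 0.4052]
orientation: [0.992, 0.127, 0.001, -0.001]
wrist_force: [-0.8, -0.5, 0.1]
width: 1.005
finger_force: 0.0
```

```bash
python3 - <<'E'
from h import *
s=r.sense();print(s["time_s"],s["tool_pos"],s["wrist_force"])
i=r.camera_info("side");np.save("s3.npy",i,allow_pickle=True)
im=r.snapshot("side");cv2.imwrite("pics/s3.png",cv2.resize(im[110:190,250:410],None,fx=4,fy=4))
E
```

```text
10.075 [ 0.56770178 -0.13850599  0.40524448] [-0.82676245 -0.48653328  0.09118734]
```

View pics/s3.png

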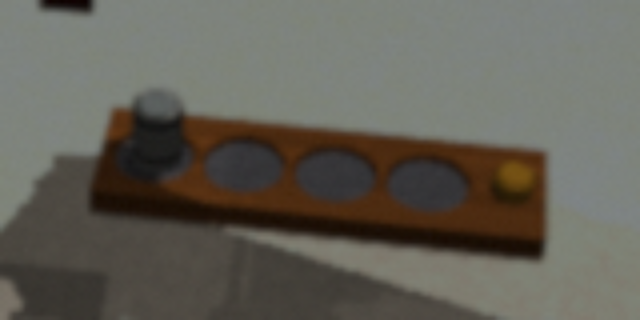

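The side crop shows the stub standing upright and centred in the recess farthest from the knob (at about (155,140) in the crop). Next is the stepped objective.

arm_command --pt "-7 36 0 0.173" --pt "-7 36 0 0.173" --pt "-7 36 0 0.173" --pt "-7 36 0 0.173" --pt "-7 36 0 0.173" --pt "-7 36 0 0.173" --pt "-8 36 0 0.173" --pt "-8 36 0 0.173" --pt "-8 36 0 0.173" --pt "-8 36 0 0.173"

```text
time_s: 11.38
tool_pos: [0.4944, 0.2162, 0.4034]
orientation: [0.549, 0.836, -0.0, 0.001]
wrist_force: [0.6, -0.3, -0.5]
width: 0.999
finger_force: 0.0
```

arm_command --pt "0 0 -50 0" --pt "0 0 -50 0" --pt "0 0 -40 0" --pt "0 0 0 0" --pt "0 0 0 0"

```text
time_s: 12.0
tool_pos: [0.4948, 0.2165, 0.2645]
orientation: [0.551, 0.835, 0.001, 0.001]
wrist_force: [0.9, 0.7, 0.1]
width: 1.004
finger_force: 0.0
```

arm_command --pt "-1 5 -20 0.01" --pt "0 0 -20 0" --pt "0 0 -11 0" --pt "0 0 -6 0" --pt "0 0 0 0" --pt "0 0 0 0"

```text
time_s: 12.75
tool_pos: [0.4929, 0.2218, 0.2063]
orientation: [0.546, 0.838, 0.0, 0.0]
wrist_force: [-0.4, -0.2, -0.7]
width: 1.0
finger_force: 0.0
```

arm_command --claw 0 --pt "0 0 0 0" --pt "0 0 0 0" --pt "0 0 0 0" --pt "0 0 0 0" --pt "0 0 0 0" --pt "0 0 0 0" --pt "0 0 0 0" --pt "0 0 0 0"

```text
time_s: 13.75
tool_pos: [0.4926, 0.2216, 0.2058]
orientation: [0.546, 0.838, -0.0, -0.0]
wrist_force: [-0.2, 0.8, -0.8]
width: 0.308
finger_force: 27.5
```

arm_command --pt "0 0 20 0" --pt "0 0 40 0" --pt "0 0 40 0" --pt "0 0 0 0"

```text
time_s: 14.25
tool_pos: [0.4936, 0.2226, 0.3101]
orientation: [0.546, 0.838, 0.003, 0.002]
wrist_force: [-0.2, -1.0, -1.2]
width: 0.303
finger_force: 27.5
```

arm_command --pt "3 -48 0 -0.174" --pt "3 -48 0 -0.174" --pt "3 -48 0 -0.174" --pt "3 -48 0 -0.174" --pt "3 -48 0 -0.174" --pt "3 -48 0 -0.174" --pt "3 -48 0 -0.174" --pt "3 -48 0 -0.174" --pt "3 -48 0 -0.174" --pt "3 -48 0 -0.174"

```text
time_s: 15.5
tool_pos: [0.5223, -0.2596, 0.3056]
orientation: [0.993, 0.12, -0.0, -0.0]
wrist_force: [0.3, -0.0, -1.3]
width: 0.304
finger_force: 27.5
```

arm_command --pt "0 0 -30 0" --pt "0 0 -20 0" --pt "0 0 0 0" --pt "0 0 0 0"

```text
time_s: 16.0
tool_pos: [0.5229, -0.2582, 0.2565]
orientation: [0.992, 0.123, 0.0, 0.0]
wrist_force: [1.0, -0.2, -1.1]
width: 0.301
finger_force: 27.5
```

arm_command --pt "2 3 -20 0" --pt "0 0 -18 0" --pt "0 0 -9 0" --pt "0 0 -4 0" --pt "0 0 -1.5 0" --pt "0 0 0 0" --pt "0 0 0 0"

```text
time_s: 16.88
tool_pos: [0.5249, -0.2554, 0.2039]
orientation: [0.992, 0.123, 0.0, 0.0]
wrist_force: [-0.6, -0.3, -0.9]
width: 0.306
finger_force: 27.5
```

arm_command --pt "0 0 -1.5 0" --pt "0 0 -0.5 0" --pt "0 0 0 0"

```text
time_s: 17.25
tool_pos: [0.5248, -0.2554, 0.2018]
orientation: [0.992, 0.123, 0.0, 0.0]
wrist_force: [-1.4, 0.4, 1.9]
width: 0.305
finger_force: 28.3
```

arm_command --claw 1 --pt "0 0 0 0" --pt "0 0 0 0" --pt "0 0 0 0" --pt "0 0 0 0" --pt "0 0 0 0" --pt "0 0 0 0"

```text
time_s: 18.0
tool_pos: [0.5247, -0.2553, 0.2014]
orientation: [0.992, 0.123, -0.0, -0.0]
wrist_force: [0.0, 1.0, 0.9]
width: 0.951
finger_force: 0.0
```

arm_command --pt "0 0 20 0" --pt "0 0 50 0" --pt "0 0 50 0" --pt "0 0 0 0"

```text
time_s: 18.5
tool_pos: [0.526, -0.2559, 0.3257]
orientation: [0.992, 0.123, 0.004, 0.002]
wrist_force: [0.1, -0.0, -0.0]
width: 0.996
finger_force: 0.0
```

arm_command --pt "-5 53 0 0.174" --pt "-5 53 0 0.174" --pt "-5 53 0 0.174" --pt "-5 53 0 0.174" --pt "-5 53 0 0.174" --pt "-5 53 0 0.174" --pt "-6 53 0 0.174" --pt "-6 53 0 0.174" --pt "-6 53 0 0.174" --pt "-6 53 0 0.174"

```text
time_s: 19.75
tool_pos: [0.47, 0.276, 0.3204]
orientation: [0.544, 0.839, -0.001, -0.0]
wrist_force: [0.6, -0.2, 0.6]
width: 1.003
finger_force: 0.0
```

arm_command --pt "0 0 -30 0" --pt "0 0 -20 0" --pt "0 0 0 0" --pt "0 0 0 0"

```text
time_s: 20.25
tool_pos: [0.4711, 0.2741, 0.2717]
orientation: [0.546, 0.838, 0.0, 0.0]
wrist_force: [-0.0, 0.2, -0.3]
width: 1.003
finger_force: 0.0
```

arm_command --pt "1 -2 -25 0" --pt "0 0 -20 0" --pt "0 0 -12 0" --pt "0 0 -7.5 0" --pt "0 0 0 0" --pt "0 0 0 0"

```text
time_s: 21.0
tool_pos: [0.4719, 0.2729, 0.2074]
orientation: [0.546, 0.838, 0.0, 0.0]
wrist_force: [0.1, -0.3, 0.3]
width: 1.0
finger_force: 0.0
```

arm_command --claw 0 --pt "0 0 0 0" --pt "0 0 0 0" --pt "0 0 0 0" --pt "0 0 0 0" --pt "0 0 0 0" --pt "0 0 0 0" --pt "0 0 0 0" --pt "0 0 0 0"

```text
time_s: 22.0
tool_pos: [0.4717, 0.2727, 0.207]
orientation: [0.546, 0.838, 0.0, 0.0]
wrist_force: [0.5, 0.9, -0.4]
width: 0.369
finger_force: 30.0
```

arm_command --pt "0 0 20 0" --pt "0 0 40 0" --pt "0 0 40 0" --pt "0 0 0 0"

```text
time_s: 22.5
tool_pos: [0.4724, 0.2736, 0.311]
orientation: [0.546, 0.838, 0.003, 0.002]
wrist_force: [0.3, 0.6, -1.8]
width: 0.37
finger_force: 30.0
```

arm_command --pt "0 -54 0 -0.174" --pt "0 -54 0 -0.174" --pt "0 -54 0 -0.174" --pt "0 -54 0 -0.174" --pt "0 -54 0 -0.174" --pt "0 -54 0 -0.174" --pt "0 -54 0 -0.174" --pt "0 -54 0 -0.174" --pt "0 -54 0 -0.174" --pt "0 -54 0 -0.174"

```text
time_s: 23.75
tool_pos: [0.4711, -0.2688, 0.3066]
orientation: [0.993, 0.12, -0.0, -0.0]
wrist_force: [2.1, -0.6, -1.9]
width: 0.372
finger_force: 30.0
```

arm_command --pt "0 0 -30 0" --pt "0 0 -20 0" --pt "0 0 0 0" --pt "0 0 0 0"

```text
time_s: 24.25
tool_pos: [0.4718, -0.2672, 0.2574]
orientation: [0.992, 0.123, 0.0, 0.0]
wrist_force: [0.6, 0.3, -1.2]
width: 0.367
finger_force: 30.0
```

arm_command --pt "1 -1 -20 0" --pt "0 0 -18 0" --pt "0 0 -9 0" --pt "0 0 -4 0" --pt "0 0 -1.5 0" --pt "0 0 0 0" --pt "0 0 0 0"

```text
time_s: 25.12
tool_pos: [0.4728, -0.2684, 0.2048]
orientation: [0.992, 0.123, 0.0, 0.0]
wrist_force: [-0.6, -0.4, -1.0]
width: 0.372
finger_force: 30.0
```

arm_command --pt "0 0 -1.5 0" --pt "0 0 0 0"

```text
time_s: 25.38
tool_pos: [0.4727, -0.2683, 0.203]
orientation: [0.992, 0.123, 0.0, 0.0]
wrist_force: [0.6, -0.6, -1.9]
width: 0.372
finger_force: 30.0
```

arm_command --pt "0 0 -0.8 0" --pt "0 0 0 0"

```text
time_s: 25.62
tool_pos: [0.4727, -0.2683, 0.2029]
orientation: [0.992, 0.123, 0.0, 0.0]
wrist_force: [-2.8, 0.4, 7.4]
width: 0.371
finger_force: 30.0
```

arm_command --claw 1 --pt "0 0 0 0" --pt "0 0 0 0" --pt "0 0 0 0" --pt "0 0 0 0" --pt "0 0 0 0" --pt "0 0 0 0"

```text
time_s: 26.38
tool_pos: [0.4727, -0.2683, 0.2021]
orientation: [0.992, 0.123, -0.0, -0.0]
wrist_force: [0.2, -0.2, -0.5]
width: 0.988
finger_force: 0.0
```

arm_command --pt "0 0 20 0" --pt "0 0 50 0" --pt "0 0 50 0" --pt "0 0 0 0"

```text
time_s: 26.88
tool_pos: [0.4739, -0.269, 0.3261]
orientation: [0.992, 0.123, 0.003, 0.002]
wrist_force: [0.3, 0.1, -1.7]
width: 1.0
finger_force: 0.0
```

arm_command --pt "0 50 0 0.15" --pt "0 50 0 0.15" --pt "0 50 0 0.15" --pt "0 50 0 0.15" --pt "0 50 0 0.15" --pt "0 50 0 0.15" --pt "0 50 0 0.15" --pt "0 50 0 0.15" --pt "-5 50 0 0.15" --pt "-5 50 0 0.15"

```text
time_s: 28.12
tool_pos: [0.4621, 0.2329, 0.3211]
orientation: [0.64, 0.768, -0.001, -0.0]
wrist_force: [0.3, 0.4, 0.5]
width: 0.996
finger_force: 0.0
```

arm_command --pt "-7 45 0 0.15" --pt "-6 45 0 0.094" --pt "0 0 -30 0" --pt "0 0 -20 0" --pt "0 0 0 0" --pt "0 0 0 0"

```text
time_s: 28.88
tool_pos: [0.4501, 0.3213, 0.2724]
orientation: [0.545, 0.839, 0.0, 0.0]
wrist_force: [-1.1, 0.1, 0.1]
width: 1.0
finger_force: 0.0
```

arm_command --pt "0.5 0 -25 0" --pt "0 0 -20 0" --pt "0 0 -12 0" --pt "0 0 -7.5 0" --pt "0 0 0 0" --pt "0 0 0 0"

```text
time_s: 29.62
tool_pos: [0.4503, 0.3219, 0.2081]
orientation: [0.544, 0.839, 0.0, 0.0]
wrist_force: [0.7, -0.1, -0.3]
width: 1.003
finger_force: 0.0
```

arm_command --claw 0 --pt "0 0 0 0" --pt "0 0 0 0" --pt "0 0 0 0" --pt "0 0 0 0" --pt "0 0 0 0" --pt "0 0 0 0" --pt "0 0 0 0" --pt "0 0 0 0"

```text
time_s: 30.62
tool_pos: [0.4502, 0.3217, 0.2077]
orientation: [0.544, 0.839, 0.0, 0.0]
wrist_force: [0.5, 0.3, 0.6]
width: 0.269
finger_force: 26.6
```

arm_command --pt "0 0 20 0" --pt "0 0 40 0" --pt "0 0 40 0" --pt "0 0 10 0" --pt "0 0 0 0"

```text
time_s: 31.25
tool_pos: [0.4502, 0.3215, 0.3184]
orientation: [0.544, 0.839, 0.001, 0.0]
wrist_force: [-0.5, -0.9, -1.3]
width: 0.271
finger_force: 26.8
```

arm_command --pt "8 -50 0 -0.145" --pt "8 -50 0 -0.145" --pt "8 -50 0 -0.145" --pt "6 -50 0 -0.145" --pt "0 -50 0 -0.145" --pt "0 -50 0 -0.145" --pt "0 -50 0 -0.145" --pt "-8 -50 0 -0.145" --pt "-8 -50 0 -0.145" --pt "-9 -50 0 -0.145"

```text
time_s: 32.5
tool_pos: [0.4541, -0.1798, 0.3163]
orientation: [0.964, 0.265, -0.001, -0.001]
wrist_force: [0.1, 0.1, -1.8]
width: 0.27
finger_force: 26.8
```

arm_command --pt "-15 -51 0 -0.145" --pt "-15 -51 0 -0.145" --pt "-5 0 -30 0" --pt "0 0 -30 0" --pt "0 0 0 0" --pt "0 0 0 0"

```text
time_s: 33.25
tool_pos: [0.4203, -0.2802, 0.2578]
orientation: [0.992, 0.125, -0.0, -0.0]
wrist_force: [0.5, -0.5, -1.3]
width: 0.269
finger_force: 26.8
```

arm_command --pt "0 0 -20 0" --pt "0 0 -18 0" --pt "0 0 -9 0" --pt "0 0 -4 0" --pt "0 0 -1.5 0" --pt "0 0 0 0" --pt "0 0 -1 0" --pt "0 0 0 0"

```text
time_s: 34.25
tool_pos: [0.4202, -0.2804, 0.2043]
orientation: [0.992, 0.125, 0.0, 0.0]
wrist_force: [0.3, -0.2, -0.3]
width: 0.273
finger_force: 26.8
```

arm_command --pt "0 0 -0.8 0" --pt "0 0 0 0"

```text
time_s: 34.5
tool_pos: [0.4203, -0.2804, 0.2036]
orientation: [0.992, 0.125, 0.0, 0.0]
wrist_force: [-0.4, 0.9, 3.1]
width: 0.269
finger_force: 27.0
```

arm_command --claw 1 --pt "0 0 0 0" --pt "0 0 0 0" --pt "0 0 0 0" --pt "0 0 0 0" --pt "0 0 0 0" --pt "0 0 0 0"

```text
time_s: 35.25
tool_pos: [0.4202, -0.2803, 0.2033]
orientation: [0.992, 0.125, -0.0, 0.0]
wrist_force: [0.6, 0.5, -0.9]
width: 0.915
finger_force: 0.0
```

arm_command --pt "0 0 20 0" --pt "0 0 50 0" --pt "0 0 50 0" --pt "0 0 50 0" --pt "25 20 30 0" --pt "25 10 0 0" --pt "25 0 0 0" --pt "0 0 0 0" --pt "0 0 0 0"

```text
time_s: 36.38
tool_pos: [0.4943, -0.2506, 0.403]
orientation: [0.992, 0.125, -0.001, -0.0]
wrist_force: [0.7, -1.2, -0.5]
width: 1.0
finger_force: 0.0
```

```bash
python3 - <<'E'
from h import *
i=r.camera_info("wrist");np.save("w4.npy",i,allow_pickle=True)
a=r.snapshot("wrist");b=r.snapshot("side")
cv2.imwrite("pics/w4.png",a);cv2.imwrite("pics/s4.png",cv2.resize(b[105:185,250:410],None,fx=4,fy=4))
print(r.sense()["time_s"])
E
```

```text
36.475
```

View pics/w4.png

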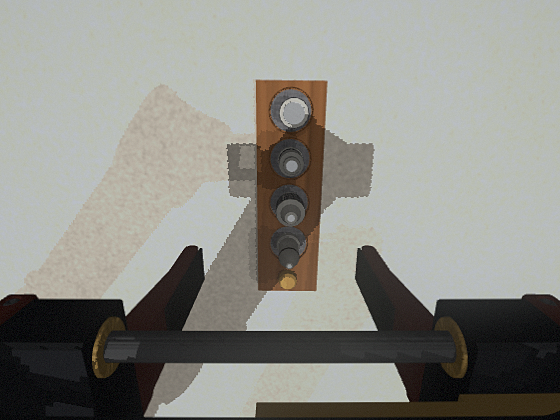

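View pics/s4.png

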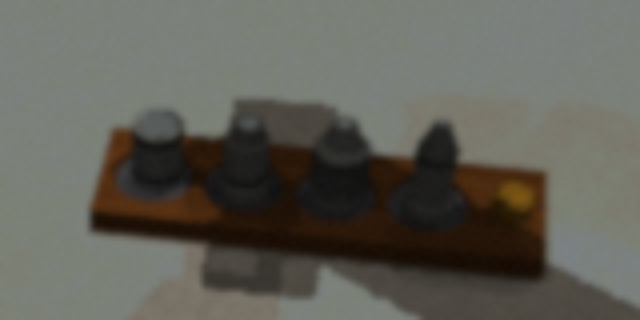

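The wrist picture shows all four upright. Tops: stub (293.5,112), stepped (291.5,165), collar (291,214), slim (289.5,265). Recesses: (290.5,110), (290,159), (289.5,205), (289,244). The side view confirms it. One check of the offsets in numbers:

```bash
python3 - <<'E'
from h import *
i=np.load("w4.npy",allow_pickle=True).item()
T=ray(i,[(293.5,112),(291.5,165),(291,214),(289.5,265)],[.052,.060,.067,.074])
v,e=fit(ray(i,[(290.5,110),(290,159),(289.5,205),(289,244),(288,281)],[.013]*4+[.03]),np.append(YS,.129))
c,s=np.cos(v[2]),np.sin(v[2]);d=T[:,:2]-v[:2]
print(v,e.max(),np.round(1000*np.c_[c*d[:,0]+s*d[:,1],-s*d[:,0]+c*d[:,1]-YS],1).tolist())
E
```

```text
[ 0.4976956  -0.26206565  1.81375566] 2.6 [[-1.5, 0.5], [-0.1, -1.0], [-0.2, -3.8], [0.7, -0.9]]
```

All four are within 4 mm of their recess centres, so I hand the job in.

```bash
python3 -c "
from plant import r
print(r.job_done())"
```

```text
the job is handed in; nothing more can be done
None
```

All four objectives stand upright in the storage block in the rack's order from the knob, each measured within 4 mm of its recess centre, and the job was handed in at about 36 s; no verdict was returned.

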